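Put the calibration weights back in their graded block

ROBOT

A 6-joint arm with a two-finger parallel gripper is mounted at the origin on a cart in front of the work surface, level with it; the furniture and walls round the work are solid. World frame = base frame: x ahead of the robot, y to its left, z up, the work surface at z = 0. Lengths are in m, angles in rad, forces in N, time in s.
With the tool pointing down it reaches from about 0.3 to 0.875 m from the base axis. Payload 6.4 kg.
Tool frame: the origin (TCP) lies midway between the tips of the shut fingers; the grasp point (between the pads) lies 19 mm behind it; z points along the fingers, y is the line along which they close (so a half turn about z gives the same grasp; the last joint's range is limited). The gripper opens to 85 mm and grips with 20 to 120 N. Pads are 22 mm wide; open, the fingers measure 114 mm over their backs; the gripper's body (76 mm by 85 mm) begins 54 mm behind the grasp point. The pads swing forward as they close: fully open they stand 13 mm farther back than shut.
Start: joints at [-1.469, 0.181, 1.607, -0, 1.354, -0.206], TCP at [0.174, -0.548, 0.204] pointing down, gripper open.
Joint ranges: [-2.99, 2.99], [-0.89, 2.07], [0.3, 2.58], [-1.14, 4.28], [0, 2.63], [-3.12, 3.12]. Speed limits (rad/s): [2.57, 2.57, 3.01, 3.14, 3.14, 3.14].

INTERFACE

Orientations are given as a unit quaternion [w, x, y, z].
In Python, from bench import ctrl gives the robot as it stands.
- The arm moves only by the tool send_rows, never from a script. Its argument "motion" is a list of rows, each a list of 7 numbers: the turn, a rotation vector about the tool's x, y, z in degrees, then the shift along the tool's x, y, z in mm, then the closure, from -1 (fully open) to 1 (shut). In form: [[rx, ry, rz, tx, ty, tz, grip], ...]. A call has exactly 10 rows; each row shifts and turns the commanded pose from where the row before left it, along the tool's axes as they then stand; what a row does not reach is not made up. A row lasts 1/10 s, in which the tool goes at most 50 mm and 8.59 degrees, less where a joint would pass 70% of its speed; a pose out of reach is approached as far as the arm can. A call is refused whole if a number of a shift passes 50 or a number of a turn 8.59, either way. A call with a gripper value outside its range is refused whole. The fingers move at their own pace and stop on an object; the grip force is fixed at half the most. Time passes only in rows, so rows that do not move let the fingers close, or fill a call up. It gives the time, the measured TCP pose, the force, the opening and the grip force at its end, in the units of the state.
- ctrl.get_obs(): the state, without advancing time (a new reading comes with each control period).
- ctrl.camera(name): name is "scene" or "top" or "wrist"; returns a dict with "color" (384x512x3 uint8, red, green, blue), "z_map" (384x512 float32, m along the optical axis (not along the pixel's ray), 0 where there is no reading), "mtx" (3x3 intrinsics, pixels), "extrinsics" (4x4, takes a point from camera to world coordinates); the wrist camera has in their place "hand_eye" (4x4, takes a point from camera to tool coordinates, whose origin is the TCP and whose axes are the flange's). Camera axes: x right, y down, z forward; pixel columns grow to the right and rows downward; lengths in m; the calibration is good to about 2 mm. The wrist camera is an equidistant fisheye: a pixel r from the principal point sees the ray r / f radians off the axis. A picture is of the moment at which its call begins: read the wrist's pose just before it.
- ctrl.hand_in(): hands the job in; it is judged then, once.
The state is a dict: "time_s": time; "q": joint angles; "dq": joint speeds; "joint_efforts": joint torques, N m; "eef_pos": TCP position; "eef_rot": TCP orientation; "wrist_force": force on the tool from outside, world axes, zero at the start; "torque": the same for the moment, N m; "opening": opening from 0.0 (shut) to 1.0 (fully open); "grasp_force": force on a finger pad.
Only numpy, scipy, OpenCV 4.12 (cv2) and the standard library are available. Lean on these libraries where they do the work, as an engineer would, in place of code of your own. Each camera call takes 0.05 s, during which the arm holds its last target. There are 200 camera calls.

TASK

The balance check is finished: put the four steel calibration weights back in the wooden weight block, in order of size, each in the well made for it, from the largest in the widest well to the smallest in the narrowest. Stand each upright and fully home in its well and let go; never tip a weight over, and leave the vial and the specimen cup standing where they are.

Things in the scene. Friction and masses are not known exactly. Their poses are not given: they have to be found in the camera images.
- weight_500_mid (a point): The largest of four loose steel weights (500 g): an upright cylinder 38 mm across and 44 mm high, a waisted neck and a round knob on top (22 mm across, 11 mm tall); 62 mm high over all. Point: on its axis, half-way up; z up. Starts on the worktop by the balance.
- weight_200_mid (a point): The second largest of four loose steel weights (200 g): an upright cylinder 29 mm across and 32 mm high, a waisted neck and a round knob on top (18 mm across, 10 mm tall); 48 mm high over all. Point: on its axis, half-way up; z up. Starts on the steel pan (104 mm across, 54 mm above the worktop) of a white bench balance (190 x 140 mm, fixed), right of a tall microscope.
- weight_100_mid (a point): The second smallest of four loose steel weights (100 g): an upright cylinder 23 mm across and 25 mm high, a waisted neck and a round knob on top (15 mm across, 8 mm tall); 39 mm high over all. Point: on its axis, half-way up; z up. Starts on the worktop by the balance.
- weight_50_mid (a point): The smallest of four loose steel weights (50 g): an upright cylinder 18 mm across and 22 mm high, a waisted neck and a round knob on top (12 mm across, 7 mm tall); 34 mm high over all. Point: on its axis, half-way up; z up. Starts on the worktop by the balance.
- well_500: The largest of four round wells in a row in a fixed beech block (196 x 68 x 38 mm), at the wide end of the row, for the 500 g weight: 43 mm across, 12 mm deep, mouth chamfered 4 mm, dark felt floor. Origin: centre of its floor, 26 mm above the worktop; z up, y along the row to the widest well, x across. Centres from widest to narrowest are 51, 44, 39 mm apart.
- well_200: The second largest of four round wells in a row in a fixed beech block (196 x 68 x 38 mm), next to the largest, for the 200 g weight: 34 mm across, 12 mm deep, mouth chamfered 4 mm, dark felt floor. Origin: centre of its floor, 26 mm above the worktop; z up, y along the row to the widest well, x across. Centres from widest to narrowest are 51, 44, 39 mm apart.
- well_100: The second smallest of four round wells in a row in a fixed beech block (196 x 68 x 38 mm), third in the row, for the 100 g weight: 28 mm across, 12 mm deep, mouth chamfered 4 mm, dark felt floor. Origin: centre of its floor, 26 mm above the worktop; z up, y along the row to the widest well, x across. Centres from widest to narrowest are 51, 44, 39 mm apart.
- well_50: The smallest of four round wells in a row in a fixed beech block (196 x 68 x 38 mm), at the narrow end of the row, for the 50 g weight: 22.5 mm across, 12 mm deep, mouth chamfered 4 mm, dark felt floor. Origin: centre of its floor, 26 mm above the worktop; z up, y along the row to the widest well, x across. Centres from widest to narrowest are 51, 44, 39 mm apart.
- vial: Bystander, loose: a small glass vial with a cap, 24 mm in diameter, 48 mm high, standing among the weights; origin at the centre of its underside.
- cup: Bystander, loose: a lidded specimen cup, 65 mm in diameter, 70 mm high, standing farther back; origin at the centre of its underside.
Mind the look-alikes: they are no part of the job. What is shaped like the part that bears weight_200_mid but turquoise is not meant. Leave any pink look-alike of the part that bears weight_100_mid alone.

How it is judged:
At the end, for the whole second after the job is handed in: Each of the four weights stands upright (within 0.1 rad) in its own well, on its floor (height within 3 mm) and within 6 mm of its centre, at rest and released by the fingers (horizontal distance between weight_500_mid and well_500 below 0.006 m and z of weight_500_mid in the frame of well_500 between 0.028 and 0.034 m and angle between each of weight_500_mid, weight_200_mid, weight_100_mid, weight_50_mid's own z axis and vertical below 0.1 rad and linear speed of each of weight_500, weight_200, weight_100, weight_50 below 0.02 m/s and contact force between the fingers and weight_500 below 0.1 N and horizontal distance between weight_200_mid and well_200 below 0.006 m and z of weight_200_mid in the frame of well_200 between 0.021 and 0.027 m and contact force between the fingers and weight_200 below 0.1 N and horizontal distance between weight_100_mid and well_100 below 0.006 m and z of weight_100_mid in the frame of well_100 between 0.0165 and 0.0225 m and contact force between the fingers and weight_100 below 0.1 N and horizontal distance between weight_50_mid and well_50 below 0.006 m and z of weight_50_mid in the frame of well_50 between 0.014 and 0.02 m and contact force between the fingers and weight_50 below 0.1 N); the robot touches nothing.
It fails at once if a weight is tipped over (more than 0.7 rad) (angle between any of weight_500_mid, weight_200_mid, weight_100_mid, weight_50_mid's own z axis and vertical above 0.7 rad).
It fails at once if the vial or the specimen cup is pushed more than 20 mm away or tipped (distance of any of vial, cup from where it was at the start of the episode above 0.02 m or angle between any of vial, cup's own z axis and vertical above 0.5 rad).
It also fails if it takes over 122 s, if anything falls off the work surface, if the arm or the gripper's body presses on something with over 40 N, if the wrist force passes 120 N, or if a joint passes its speed limit or range.

## Working session

There is one attempt and no reset: what is moved stays moved. The work goes in short steps, Python scripts to look and compute and a tool call to move; the robot and the scene stay as the last step left them, time stands still between calls to the robot, and variables do not carry over. Pictures are saved under pics/ and viewed, at most 14 in all, crops included, and the job is handed in when it is done.

Besides the shell and the picture viewer there is one more tool, called after ">>>" as name(argument=value, ...), one argument or row to a line, values as JSON. send_rows: Moves the arm, as the interface text tells. Its arguments: {"type":"object","properties":{"motion":{"type":"array","items":{"type":"array","items":{"type":"number"}}}},"required":["motion"]}

```bash
mkdir -p pics; cat > h.py <<'E'
import numpy as np, cv2
from bench import ctrl
def grab(n):
    c=ctrl.camera(n); np.savez(f'{n}.npz',**c); return c
def cloud(c):
    K=c['mtx'];z=c['z_map'];v,u=np.mgrid[:z.shape[0],:z.shape[1]]
    P=np.stack([(u-K[0,2])/K[0,0]*z,(v-K[1,2])/K[1,1]*z,z],-1)
    T=c['extrinsics'];W=P@T[:3,:3].T+T[:3,3];W[z==0]=np.nan;return W
E
python3 - <<'E'
from h import *
o=ctrl.get_obs();print({k:np.round(v,3) for k,v in o.items()})
for n in('top','scene'):
    c=grab(n);cv2.imwrite(f'pics/{n}0.png',cv2.resize(c['color'][...,::-1],(800,600)));print(n,c['mtx'],c['extrinsics'])
E
```

```text
{'time_s': np.float64(0.0), 'q': array([-1.469,  0.182,  1.608,  0.   ,  1.354, -0.206]), 'dq': array([ 0.   ,  0.001, -0.001, -0.001,  0.001, -0.   ]), 'joint_efforts': array([ 1.0000e-03, -4.4487e+01, -3.5135e+01, -0.0000e+00,  9.0000e-03,
       -0.0000e+00]), 'eef_pos': array([ 0.174, -0.547,  0.203]), 'eef_rot': array([-0.001,  0.988,  0.153,  0.   ]), 'wrist_force': array([-0.603, -0.13 ,  0.337]), 'torque': array([-0.   ,  0.041,  0.046]), 'grasp_force': np.float64(0.0), 'opening': np.float64(0.998)}
top [[462.37442917   0.         267.36386352]
 [  0.         462.37442917 188.2937888 ]
 [  0.           0.           1.        ]] [[-0.00169086 -0.98177488  0.19004005  0.353999  ]
 [-0.99984176  0.00502514  0.01706464 -0.17090286]
 [-0.01770861 -0.18998112 -0.98162802  1.08263377]
 [ 0.          0.          0.          1.        ]]
scene [[423.7380441    0.         251.3872571 ]
 [  0.         423.7380441  189.03316553]
 [  0.           0.           1.        ]] [[-0.57600451 -0.37758338  0.72501697 -0.0752217 ]
 [-0.81712511  0.24108612 -0.52362586  0.31395621]
 [ 0.02292089 -0.89404042 -0.44739955  0.47545313]
 [ 0.          0.          0.          1.        ]]
```

View pics/top0.png

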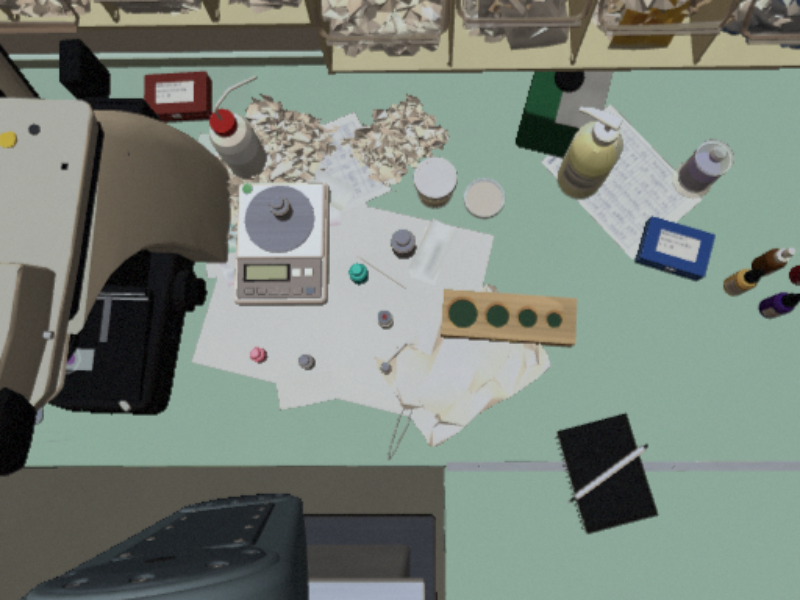

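View pics/scene0.png

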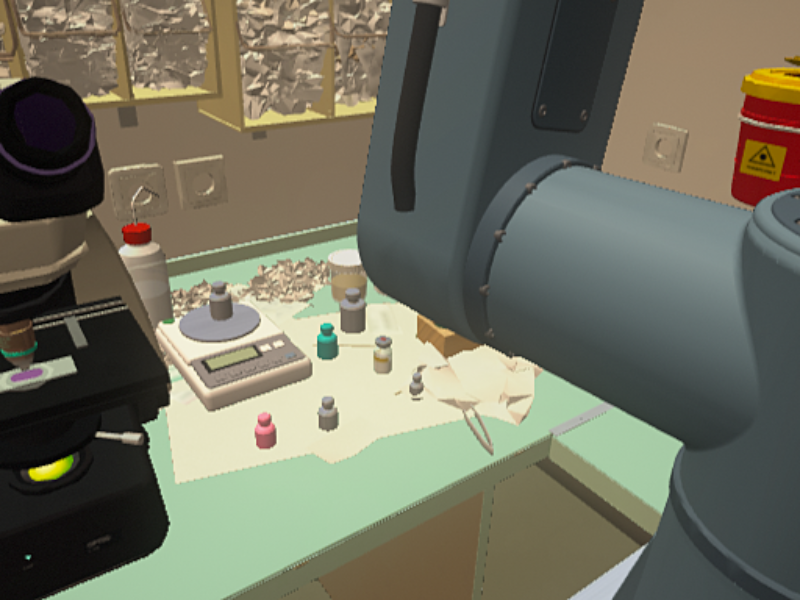

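Top picture (800x600 px): the 500 g weight is at (403,242), the 200 g on the pan at (281,208), the 100 g at (306,361) and the 50 g at (385,368). The vial is at (385,318) and the cup at (435,182). The block runs from (443,290) to (577,345), with its widest well at the left, (463,313). The look-alikes are turquoise (358,271), shaped like the 200 g, and pink (258,354), shaped like the 100 g. The grey ones are the ones meant.

```bash
cat > m.py <<'E'
from h import *
d=dict(np.load('top.npz'));W=cloud(d);s=.64
objs=dict(w500=(403,242,.062,.011),w200=(281,208,.116,.009),w100=(306,361,.039,.0075),w50=(385,368,.034,.006),vial=(385,318,.048,.012),cup=(435,182,.07,.033),turq=(358,271,.048,.009),pink=(258,354,.039,.0075))
for n,(u,v,h,r) in objs.items():
    u,v=int(u*s),int(v*s);k=22 if n=='cup' else 12
    p=W[v-k:v+k+1,u-k:u+k+1].reshape(-1,3);p=p[~np.isnan(p[:,0])]
    t=p[np.abs(p[:,2]-h)<.004];c=np.median(t,0)
    t=t[np.hypot(*(t-c)[:,:2].T)<r*1.5]
    print(n,len(t),'zmax',np.sort(p[:,2])[-5:].round(4),'mean',t.mean(0).round(4),'mid',((t.max(0)+t.min(0))/2).round(4),'ext',np.ptp(t,axis=0).round(4))
# block
v0,v1,u0,u1=175,230,275,380
B=W[v0:v1,u0:u1];m=(np.abs(B[...,2]-.038)<.006)
(c,sz,a)=cv2.minAreaRect((B[m][:,:2]*1000).astype(np.float32));print('block',c,sz,a,'topz',np.median(B[m][:,2]))
hsv=cv2.cvtColor(d['color'],cv2.COLOR_RGB2HSV)[v0:v1,u0:u1]
dark=(hsv[...,2]<75).astype(np.uint8)
n,l,st,ce=cv2.connectedComponentsWithStats(dark)
K=d['mtx'];T=d['extrinsics']
for i in range(1,n):
    if st[i,4]<20: continue
    q=ce[i]+[u0,v0];r=T[:3,:3]@np.linalg.inv(K)@[*q,1]
    f=lambda z:(T[:3,3]+r*(z-T[2,3])/r[2])[:2].round(4)
    print('dark',q.round(1),st[i],f(.026),f(.034),f(.038), 'depthz',np.median(B[l==i][:,2]).round(4))
# tall stuff around w200
print('scope heights near y+:',np.nanmax(W[90:200,0:150,2]), )
c=d['color'];cv2.imwrite('pics/crop1.png',cv2.resize(c[100:260,130:390,::-1],(800,492),interpolation=cv2.INTER_CUBIC))
for u in range(130,172,6): print(u,W[133,u].round(3),W[100,u].round(3))
E
python3 m.py
```

```text
w500 62 zmax [0.064  0.0641 0.0642 0.0642 0.0646] mean [ 0.6366 -0.1301  0.0611] mid [ 0.6366 -0.1307  0.0614] ext [0.0196 0.0207 0.0063]
  return _methods._mean(a, axis=axis, dtype=dtype,
  ret = um.true_divide(
m.py:9: RuntimeWarning: Mean of empty slice.
  print(n,len(t),'zmax',np.sort(p[:,2])[-5:].round(4),'mean',t.mean(0).round(4),'mid',((t.max(0)+t.min(0))/2).round(4),'ext',np.ptp(t,axis=0).round(4))
Traceback (most recent call last):
  File "m.py", line 9, in <module>
    print(n,len(t),'zmax',np.sort(p[:,2])[-5:].round(4),'mean',t.mean(0).round(4),'mid',((t.max(0)+t.min(0))/2).round(4),'ext',np.ptp(t,axis=0).round(4))
                                                                                          ~~~~~^^^
ValueError: zero-size array to reduction operation maximum which has no identity
```

```bash
sed -i 's/208,.116/208,.102/' m.py; python3 m.py
```

```text
w500 62 zmax [0.064  0.0641 0.0642 0.0642 0.0646] mean [ 0.6366 -0.1301  0.0611] mid [ 0.6366 -0.1307  0.0614] ext [0.0196 0.0207 0.0063]
w200 43 zmax [0.1025 0.1025 0.1033 0.1038 0.1043] mean [0.6779 0.0467 0.1004] mid [0.6782 0.0463 0.1012] ext [0.0158 0.0155 0.0061]
w100 26 zmax [0.0387 0.0393 0.0394 0.0407 0.0408] mean [0.4594 0.0129 0.0376] mid [0.4598 0.0129 0.038 ] ext [0.0115 0.0113 0.0055]
w50 16 zmax [0.034  0.0342 0.0348 0.0364 0.0364] mean [ 0.4505 -0.1047  0.033 ] mid [ 0.4496 -0.104   0.0333] ext [0.0093 0.0091 0.0061]
vial 67 zmax [0.0494 0.0499 0.0504 0.0506 0.0507] mean [ 0.5212 -0.1036  0.0469] mid [ 0.5209 -0.1042  0.0474] ext [0.0188 0.0183 0.0065]
cup 472 zmax [0.0724 0.0725 0.0726 0.0727 0.0736] mean [ 0.7252 -0.1787  0.0683] mid [ 0.7253 -0.1793  0.0698] ext [0.0636 0.0624 0.0075]
turq 39 zmax [0.0493 0.0497 0.0498 0.05   0.0514] mean [ 0.5925 -0.0625  0.0473] mid [ 0.5932 -0.0625  0.0478] ext [0.015 0.014 0.007]
pink 33 zmax [0.0396 0.0396 0.0398 0.0403 0.0406] mean [0.4704 0.0853 0.0378] mid [0.4703 0.0852 0.0379] ext [0.0136 0.0136 0.0055]
block (523.2694091
[... 182 characters left out ...]
178] [ 0.5286 -0.2176] depthz nan
dark [318.  201.8] [ 37  21  13  13 138] [ 0.5262 -0.2695] [ 0.5249 -0.2688] [ 0.5242 -0.2684] depthz 0.0248
dark [337.1 203. ] [57 23 11 11 95] [ 0.5231 -0.3135] [ 0.5218 -0.3124] [ 0.5212 -0.3119] depthz 0.0249
dark [354.1 204.5] [75 26  9  8 58] [ 0.5196 -0.3525] [ 0.5183 -0.3511] [ 0.5177 -0.3504] depthz 0.0255
scope heights near y+: 0.3923699402250528
130 [0.67  0.151 0.104] [0.749 0.156 0.101]
136 [0.681 0.148 0.071] [0.766 0.156 0.058]
142 [0.69  0.143 0.041] [0.751 0.131 0.094]
148 [0.701 0.139 0.007] [0.747 0.115 0.103]
154 [0.69  0.115 0.04 ] [0.75  0.102 0.098]
160 [0.685 0.097 0.055] [0.756 0.093 0.081]
166 [0.686 0.084 0.051] [0.767 0.086 0.053]
```

View pics/crop1.png

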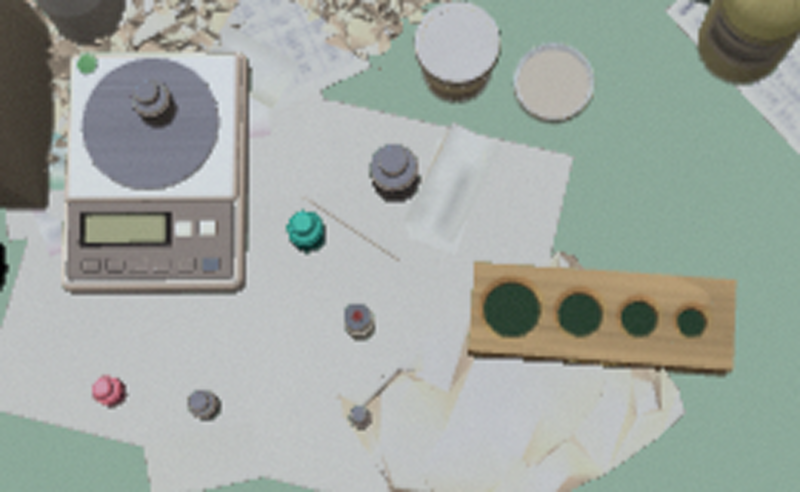

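The crop confirms the grey targets: 500 g at crop (393,168), 200 g on the pan at (152,100), 100 g at (203,404) and 50 g at (359,415). The turquoise one at (306,229) and the pink one at (108,390) stay put. Heights, sizes and well spacing all match the description.

>>> send_rows(
  motion=[
    [0,0,-7.24,0,0,0,-1],
    [0,0,-7.24,0,0,0,-1],
    [0,0,-7.24,0,0,0,-1],
    [0,0,-7.24,0,0,0,-1],
    [0,0,-7.24,0,0,0,-1],
    [0,0,-7.24,0,0,0,-1],
    [0,0,-7.24,0,0,0,-1],
    [0,0,-7.24,0,0,0,-1],
    [0,0,-7.24,0,0,0,-1],
    [0,0,-7.24,0,0,0,-1],
  ],
)

```text
time_s: 1.1
eef_pos: [0.1742, -0.5476, 0.2031]
eef_rot: [-0.0, 0.705, 0.709, 0.0]
wrist_force: [-0.2, -0.6, -0.5]
opening: 1.0
grasp_force: 0.0
```

>>> send_rows(
  motion=[
    [0,0,0,30,33,0,-1],
    [0,0,0,30,33,0,-1],
    [0,0,0,30,33,0,-1],
    [0,0,0,30,33,0,-1],
    [0,0,0,30,33,0,-1],
    [0,0,0,30,33,0,-1],
    [0,0,0,30,33,0,-1],
    [0,0,0,30,33,0,-1],
    [0,0,0,30,33,0,-1],
    [0,0,0,30,33,0,-1],
  ],
)

```text
time_s: 2.1
eef_pos: [0.505, -0.2461, 0.2034]
eef_rot: [-0.0, 0.707, 0.707, -0.0]
wrist_force: [0.3, -1.0, 0.2]
opening: 0.998
grasp_force: 0.0
```

>>> send_rows(
  motion=[
    [0,0,0,30,33,0,-1],
    [0,0,0,30,33,0,-1],
    [0,0,0,30,33,0,-1],
    [0,0,0,20,25,0,-1],
    [0,0,0,7.3,8,0,-1],
    [0,0,0,0,0,0,-1],
    [0,0,0,0,0,0,-1],
    [0,0,0,0,0,0,-1],
    [0,0,0,0,0,0,-1],
    [0,0,0,0,0,0,-1],
  ],
)

```text
time_s: 3.1
eef_pos: [0.6355, -0.1313, 0.204]
eef_rot: [0.0, 0.707, 0.707, 0.0]
wrist_force: [0.5, -0.3, 0.3]
opening: 1.003
grasp_force: 0.0
```

```bash
cat >> h.py <<'E'
from scipy.spatial.transform import Rotation as R
def wcloud():
    o=ctrl.get_obs();c=grab('wrist');K=c['mtx'];z=c['z_map'];v,u=np.mgrid[:z.shape[0],:z.shape[1]]
    x=(u-K[0,2])/K[0,0];y=(v-K[1,2])/K[1,1];r=np.hypot(x,y)+1e-9;k=np.tan(np.minimum(r,1.4))/r
    P=np.stack([x*k*z,y*k*z,z],-1);H=c['hand_eye'];P=P@H[:3,:3].T+H[:3,3]
    w,a,b,d=o['eef_rot'];W=P@R.from_quat([a,b,d,w]).as_matrix().T+o['eef_pos'];W[(z==0)|(r>1.35)]=np.nan
    return c,W,o
def find(W,x,y,h,r):
    p=W.reshape(-1,3);p=p[~np.isnan(p[:,0])]
    p=p[(np.hypot(p[:,0]-x,p[:,1]-y)<2*r+.008)&(np.abs(p[:,2]-h)<.005)]
    if len(p)<5: return len(p)
    c=p[:,:2].mean(0);return len(p),p.mean(0).round(4),((p.max(0)+p.min(0))/2).round(4),np.ptp(p,axis=0).round(4)
E
python3 - <<'E'
from h import *
c,W,o=wcloud();print(c['hand_eye'].round(3),c['mtx'][0],o['eef_pos'].round(4))
print('500',find(W,.6366,-.1303,.062,.011));print('200',find(W,.678,.0465,.102,.009));print('turq',find(W,.5928,-.0625,.048,.009))
cv2.imwrite('pics/w0.png',c['color'][...,::-1])
E
```

```text
[[ 0.    -0.96  -0.279  0.071]
 [ 1.     0.     0.     0.   ]
 [ 0.    -0.279  0.96  -0.171]
 [ 0.     0.     0.     1.   ]] [297.31863964   0.         254.91699054] [ 0.6355 -0.1313  0.204 ]
500 (315, array([ 0.638 , -0.1299,  0.0619]), array([ 0.6384, -0.1307,  0.0609]), array([0.0207, 0.0213, 0.0077]))
200 (180, array([0.6803, 0.0434, 0.1016]), array([0.6804, 0.0433, 0.1006]), array([0.0171, 0.0109, 0.007 ]))
turq (198, array([ 0.5948, -0.0624,  0.0479]), array([ 0.5946, -0.0626,  0.0469]), array([0.0166, 0.0168, 0.0064]))
```

View pics/w0.png

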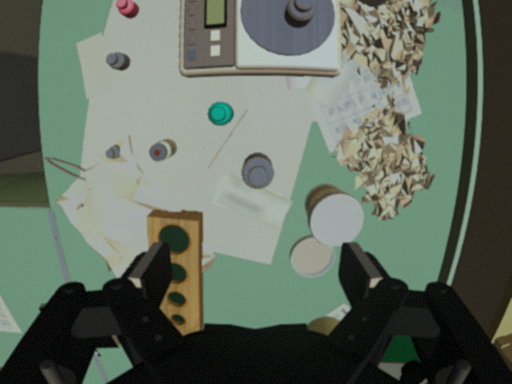

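>>> send_rows(
  motion=[
    [0,0,0,1.3,1.5,20,-1],
    [0,0,0,0,0,25,-1],
    [0,0,0,0,0,25,-1],
    [0,0,0,0,0,25,-1],
    [0,0,0,0,0,25,-1],
    [0,0,0,0,0,25,-1],
    [0,0,0,0,0,20,-1],
    [0,0,0,0,0,12,-1],
    [0,0,0,0,0,7,-1],
    [0,0,0,0,0,0,-1],
  ],
)

```text
time_s: 4.15
eef_pos: [0.6371, -0.1291, 0.0191]
eef_rot: [-0.0, 0.707, 0.707, -0.0]
wrist_force: [0.2, 0.1, -0.4]
opening: 1.002
grasp_force: 0.0
```

>>> send_rows(
  motion=[
    [0,0,0,0,0,0,-0.6],
    [0,0,0,0,0,0,-0.3],
    [0,0,0,0,0,0,-0.1],
    [0,0,0,0,0,0,0.1],
    [0,0,0,0,0,0,0.3],
    [0,0,0,0,0,0,1],
    [0,0,0,0,0,0,1],
    [0,0,0,0,0,0,1],
    [0,0,0,0,0,0,1],
    [0,0,0,0,0,0,1],
  ],
)

```text
time_s: 5.15
eef_pos: [0.6378, -0.1292, 0.0201]
eef_rot: [0.0, 0.707, 0.707, 0.0]
wrist_force: [1.1, -0.2, 3.4]
opening: 0.22
grasp_force: 58.7
```

```bash
python3 - <<'E'
from h import *
c,W,o=wcloud();a=c['color'][...,::-1];d=grab('scene')['color'][...,::-1]
cv2.imwrite('pics/g1.png',np.hstack([a[180:384,130:380],cv2.resize(d[150:252,160:285],(250,204))]).repeat(1,0));print(o['opening'])
E
```

```text
0.21993618533461773
```

View pics/g1.png

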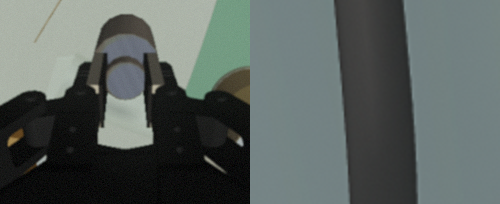

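>>> send_rows(
  motion=[
    [0,0,0,0,0,-2,1],
    [0,0,0,0,0,-5,1],
    [0,0,0,0,0,-10,1],
    [0,0,0,0,0,-15,1],
    [0,0,0,0,0,-15,1],
    [0,0,0,0,0,-15,1],
    [0,0,0,0,0,-10,1],
    [0,0,0,0,0,-5,1],
    [0,0,0,0,0,-3,1],
    [0,0,0,0,0,0,1],
  ],
)

```text
time_s: 6.25
eef_pos: [0.6374, -0.1291, 0.0998]
eef_rot: [0.0, 0.707, 0.707, 0.0]
wrist_force: [1.1, 0.5, -4.8]
opening: 0.217
grasp_force: 58.9
```

```bash
python3 - <<'E'
from h import *
c,W,o=wcloud();a=c['color'][...,::-1];p=o['eef_pos'];print(p.round(4),o['opening'],o['wrist_force'])
cv2.imwrite('pics/g2.png',cv2.resize(a[180:340,180:330],(600,640))[:600])
# scan: x-extent of points around tcp by height (relative)
q=W.reshape(-1,3)-p;q=q[(np.abs(q[:,0])<.06)&(np.abs(q[:,1])<.03)]
for h in np.arange(-.03,.08,.006):
    s=q[np.abs(q[:,2]-h)<.003]
    if len(s)>4: print(h.round(3),len(s),s.mean(0).round(4),s.min(0)[:2].round(4),s.max(0)[:2].round(4))
E
```

```text
[ 0.6374 -0.1291  0.0998] 0.21747407506634078 [ 1.06928729  0.48178308 -4.82913853]
-0.018 57 [-0.      0.0146 -0.0168] [-0.0158  0.0077] [0.0169 0.0174]
-0.012 135 [ 0.001   0.0141 -0.0121] [-0.0179  0.0004] [0.019  0.0174]
-0.006 141 [ 0.0015  0.0143 -0.0059] [-0.0155  0.0014] [0.0191 0.0174]
-0.0 149 [0.0007 0.0142 0.0001] [-0.018   0.0004] [0.0193 0.0176]
0.006 168 [0.0011 0.0145 0.0061] [-0.0154  0.0024] [0.0186 0.0176]
0.012 186 [0.0005 0.0143 0.012 ] [-0.0173  0.0022] [0.0187 0.0175]
0.018 229 [0.0004 0.0142 0.0183] [-0.0164  0.0008] [0.0192 0.0177]
0.024 1057 [0.0004 0.0105 0.024 ] [-0.0163  0.0013] [0.0177 0.0176]
0.03 40 [-0.0018  0.0095  0.0322] [-0.0156  0.0047] [0.0153 0.0109]
0.036 406 [0.0004 0.0082 0.0362] [-0.0223 -0.0104] [0.0229 0.0114]
0.042 1578 [0.0001 0.0017 0.042 ] [-0.0231 -0.0124] [0.0233 0.0115]
0.048 370 [0.0003 0.0076 0.048 ] [-0.023  -0.0114] [0.0227 0.0118]
0.054 437 [0.0002 0.0073 0.054 ] [-0.0227 -0.0113] [0.023  0.0118]
0.06 365 [-0.0001  0.0076  0.0598] [-0.0227 -0.0109] [0.0229 0.0117]
0.066 658 [0.0001 0.004  0.0656] [-0.0255 -0.0115] [0.0262 0.0125]
0.072 900 [0.     0.0087 0.0727] [-0.0391 -0.0086] [0.0399 0.0141]
0.078 1500 [0.0003 0.0102 0.0783] [-0.0437 -0.0085] [0.0436 0.0142]
```

View pics/g2.png

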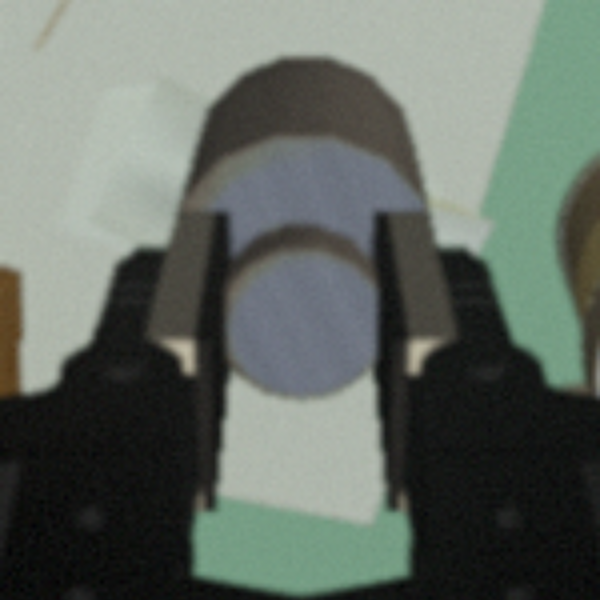

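```bash
cat > wells.py <<'E'
from h import *
c,W,o=wcloud()
B=W;near=np.hypot(B[...,0]-.525,B[...,1]+.285)<.125
m=near&(np.abs(B[...,2]-.038)<.004)
print('block',cv2.minAreaRect((B[m][:,:2]*1000).astype(np.float32)),np.median(B[m][:,2]))
v=c['color'].max(-1)
for n,x,y,r in(('500',.53,-.2175,.0215),('200',.526,-.2685,.017),('100',.5225,-.3123,.014),('50',.5192,-.351,.01125)):
    k=(np.hypot(B[...,0]-x,B[...,1]-y)<r+.006)&(np.abs(B[...,2]-.026)<.004)&(v<90)
    p=B[k]
    if len(p)>8: (e,rad)=cv2.minEnclosingCircle((p[:,:2]*1000).astype(np.float32));print(n,len(p),p.mean(0).round(4),np.round(e,1),round(rad,1))
E
python3 wells.py
```

```text
block ((527.4697265625, -242.8548583984375), (112.86370086669922, 68.42705535888672), 84.64636993408203) 0.038309633156449134
500 253 [ 0.5204 -0.2109  0.0266] [ 523.5 -215.1] 16.4
200 101 [ 0.5171 -0.2676  0.0268] [ 519.  -270.3] 11.9
100 10 [ 0.5229 -0.3191  0.0268] [ 522.4 -319.2] 9.9
```

>>> send_rows(
  motion=[
    [0,0,0,0,0,-20,1],
    [0,0,0,-5,-7,0,1],
    [0,0,0,-12,-15,0,1],
    [0,0,0,-18,-22,0,1],
    [0,0,0,-18,-22,0,1],
    [0,0,0,-18,-22,0,1],
    [0,0,0,-11,-13,0,1],
    [0,0,0,-6,-6.7,0,1],
    [0,0,0,0,0,0,1],
    [0,0,0,0,0,0,1],
  ],
)

```text
time_s: 7.35
eef_pos: [0.5304, -0.2169, 0.1197]
eef_rot: [0.0, 0.707, 0.707, 0.0]
wrist_force: [-0.5, -0.7, -5.1]
opening: 0.22
grasp_force: 59.4
```

```bash
python3 wells.py; python3 - <<'E'
import numpy as np,cv2
cv2.imwrite('pics/h1.png',np.load('wrist.npz')['color'][...,::-1])
E
```

```text
block ((525.1282348632812, -278.6942443847656), (183.17129516601562, 68.03594970703125), 85.51611328125) 0.038300096859968075
500 977 [ 0.5297 -0.2132  0.0264] [ 529.8 -219.7] 21.2
100 281 [ 0.5223 -0.3191  0.0268] [ 523. -317.] 13.0
50 187 [ 0.5196 -0.3565  0.0268] [ 519.2 -355.3] 10.5
```

View pics/h1.png

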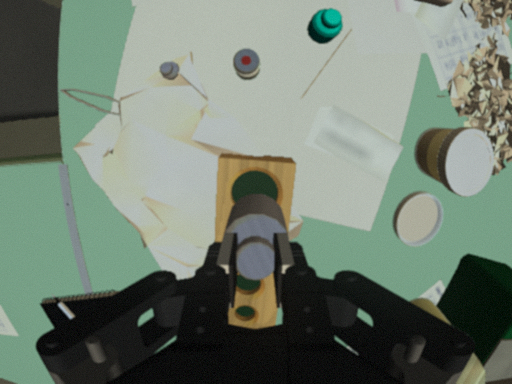

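>>> send_rows(
  motion=[
    [0,0,0,-1.1,-0.3,10,1],
    [0,0,0,0,0,15,1],
    [0,0,0,0,0,15,1],
    [0,0,0,0,0,10,1],
    [0,0,0,0,0,6,1],
    [0,0,0,0,0,5,1],
    [0,0,0,0,0,4,1],
    [0,0,0,0,0,4,1],
    [0,0,0,0,0,2,1],
    [0,0,0,0,0,0,1],
  ],
)

```text
time_s: 8.4
eef_pos: [0.5295, -0.2183, 0.0486]
eef_rot: [-0.0, 0.707, 0.707, -0.0]
wrist_force: [0.7, 0.9, -4.3]
opening: 0.215
grasp_force: 59.4
```

>>> send_rows(
  motion=[
    [0,0,0,0,0,1,1],
    [0,0,0,0,0,1,1],
    [0,0,0,0,0,0.5,1],
    [0,0,0,0,0,0,1],
    [0,0,0,0,0,0,0.4],
    [0,0,0,0,0,0,0.1],
    [0,0,0,0,0,0,-0.3],
    [0,0,0,0,0,0,-0.8],
    [0,0,0,0,0,0,-1],
    [0,0,0,0,0,0,-1],
  ],
)

```text
time_s: 9.4
eef_pos: [0.5296, -0.2183, 0.0463]
eef_rot: [0.0, 0.707, 0.707, 0.0]
wrist_force: [0.5, -0.4, 0.6]
opening: 0.998
grasp_force: 0.0
```

>>> send_rows(
  motion=[
    [0,0,0,0,0,-5,-1],
    [0,0,0,0,0,-15,-1],
    [0,0,0,0,0,-25,-1],
    [0,0,0,0,0,-30,-1],
    [0,0,0,0,0,-30,-1],
    [0,0,0,0,0,-30,-1],
    [0,0,0,0,0,-20,-1],
    [0,0,0,0,0,0,-1],
    [0,0,0,0,0,0,-1],
    [0,0,0,0,0,0,-1],
  ],
)

```text
time_s: 10.4
eef_pos: [0.5288, -0.2178, 0.2001]
eef_rot: [-0.001, 0.707, 0.707, -0.0]
wrist_force: [-0.2, -0.4, -0.2]
opening: 1.003
grasp_force: 0.0
```

```bash
python3 - <<'E'
from h import *
o=ctrl.get_obs();print(o['eef_pos'].round(4))
c,W,o=wcloud()
print('500',find(W,.530,-.2187,.088,.011));print('50',find(W,.4505,-.1045,.034,.006));print('vial',find(W,.521,-.104,.048,.012))
W=cloud(grab('top'));print('top500',find(W,.530,-.2187,.088,.011))
E
```

```text
[ 0.5288 -0.2178  0.2001]
500 (381, array([ 0.5301, -0.2191,  0.0879]), array([ 0.5303, -0.2195,  0.0867]), array([0.0208, 0.0215, 0.0073]))
50 (83, array([ 0.4522, -0.1051,  0.0334]), array([ 0.4519, -0.1048,  0.0326]), array([0.011 , 0.0109, 0.0067]))
vial (298, array([ 0.5229, -0.1046,  0.0482]), array([ 0.5228, -0.1049,  0.0469]), array([0.0203, 0.0199, 0.0071]))
top500 4
```

>>> send_rows(
  motion=[
    [0,0,0,8,-5,0,-0.1],
    [0,0,0,17,-12,0,-0.1],
    [0,0,0,22,-15,0,-0.1],
    [0,0,0,22,-15,10,-0.1],
    [0,0,0,22,-15,20,-0.1],
    [0,0,0,15,-10,30,-0.1],
    [0,0,0,7,-5.3,25,-0.1],
    [0,0,0,0,0,15,-0.1],
    [0,0,0,0,0,0,-0.1],
    [0,0,0,0,0,0,-0.1],
  ],
)

```text
time_s: 11.5
eef_pos: [0.452, -0.1051, 0.1013]
eef_rot: [-0.0, 0.707, 0.707, -0.0]
wrist_force: [0.4, 0.6, -0.7]
opening: 0.55
grasp_force: 0.0
```

```bash
python3 - <<'E'
from h import *
c,W,o=wcloud();p=o['eef_pos'];print(p.round(4),o['opening'])
print('50',find(W,.4515,-.1047,.034,.006));print('vial',find(W,.521,-.104,.048,.012));print('100',find(W,.4594,.0129,.039,.0075))
q=W.reshape(-1,3)-p;q=q[(np.abs(q[:,0])<.07)&(np.abs(q[:,1])<.02)]
for h in(0,.01,.02,.03,.04):
    s=q[np.abs(q[:,2]-h)<.004]
    if len(s)>4: print(h,len(s),'gap',s[s[:,0]<0].max(0)[0].round(3),s[s[:,0]>0].min(0)[0].round(3),'outer',s.min(0)[0].round(3),s.max(0)[0].round(3))
E
```

```text
[ 0.452  -0.1051  0.1013] 0.5500378898021672
50 (155, array([ 0.4513, -0.1038,  0.0336]), array([ 0.4513, -0.1044,  0.0327]), array([0.0101, 0.0109, 0.0068]))
vial (520, array([ 0.5223, -0.1029,  0.048 ]), array([ 0.523 , -0.1034,  0.0469]), array([0.0211, 0.0211, 0.0077]))
100 (271, array([0.4615, 0.013 , 0.0388]), array([0.4617, 0.0135, 0.038 ]), array([0.0147, 0.0146, 0.0069]))
0.03 75 gap -0.023 0.023 outer -0.03 0.029
0.04 481 gap -0.023 0.023 outer -0.037 0.037
```

```bash
python3 - <<'E'
from h import *
c,W,o=wcloud();p=o['eef_pos'];q=W-p
m=(np.abs(q[...,0])<.06)&(np.abs(q[...,1])<.03)&(q[...,2]>-.03)&(q[...,2]<.07)
for a in np.arange(-.03,.07,.006):
    s=q[m&(np.abs(q[...,2]-a)<.003)]
    if len(s): print(a.round(3),len(s),s.min(0).round(3),s.max(0).round(3))
v,u=np.nonzero(m);print(u.min(),u.max(),v.min(),v.max())
a=c['color'][180:380,140:370,::-1].copy()
cv2.imwrite('pics/f1.png',cv2.resize(a,(690,600)))
E
```

```text
0.03 43 [-0.024 -0.012  0.029] [0.024 0.01  0.033]
0.036 258 [-0.035 -0.011  0.033] [0.035 0.012 0.039]
0.042 403 [-0.037 -0.011  0.039] [0.037 0.012 0.045]
0.048 486 [-0.037 -0.011  0.045] [0.037 0.012 0.051]
0.054 496 [-0.037 -0.011  0.051] [0.037 0.012 0.057]
0.06 557 [-0.037 -0.012  0.057] [0.037 0.012 0.063]
0.066 798 [-0.03  -0.011  0.063] [0.03  0.012 0.069]
170 340 234 310
```

View pics/f1.png

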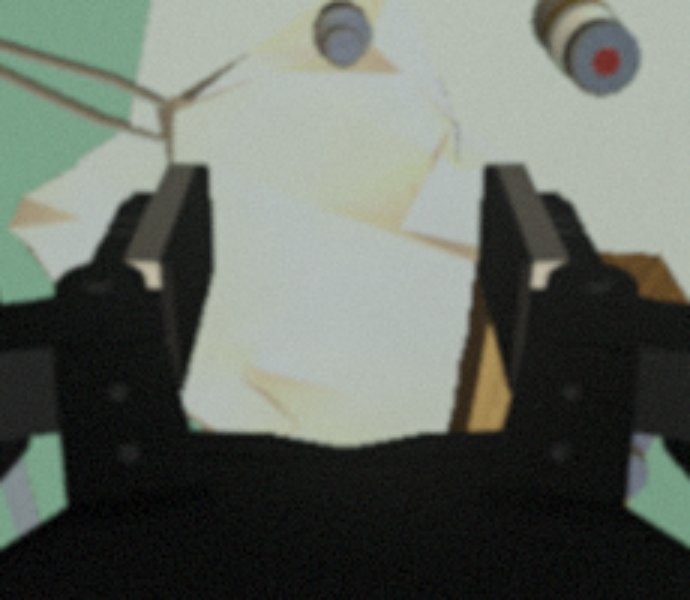

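>>> send_rows(
  motion=[
    [0,0,0,0,0,0,0.5],
    [0,0,0,0,0,0,0.5],
    [0,0,0,0,0,0,0.5],
    [0,0,0,0,0,0,0.5],
    [0,0,0,0,0,0,0.5],
    [0,0,0,0,0,0,0.5],
    [0,0,0,0,0,0,0.5],
    [0,0,0,0,0,0,0.5],
    [0,0,0,0,0,0,0.5],
    [0,0,0,0,0,0,0.5],
  ],
)

```text
time_s: 12.6
eef_pos: [0.4521, -0.1053, 0.1012]
eef_rot: [-0.0, 0.707, 0.707, -0.0]
wrist_force: [0.5, 0.1, -0.1]
opening: 0.252
grasp_force: 0.0
```

```bash
python3 - <<'E'
from h import *
c,W,o=wcloud();p=o['eef_pos'];q=W-p;print(p.round(4),o['opening'])
m=(np.abs(q[...,0])<.06)&(np.abs(q[...,1])<.03)&(q[...,2]>-.03)&(q[...,2]<.07)
for a in np.arange(-.03,.07,.006):
    s=q[m&(np.abs(q[...,2]-a)<.003)]
    if len(s): print(a.round(3),len(s),s.min(0).round(3),s.max(0).round(3),'gap',s[s[:,0]<0].max(0)[0].round(4),s[s[:,0]>0].min(0)[0].round(4))
print('50',find(W,.4515,-.1047,.034,.006))
E
```

```text
[ 0.4521 -0.1053  0.1012] 0.25195861400069847
0.03 86 [-0.017 -0.011  0.028] [0.017 0.011 0.033] gap -0.0103 0.0106
0.036 272 [-0.023 -0.01   0.033] [0.024 0.011 0.039] gap -0.0103 0.0106
0.042 353 [-0.024 -0.011  0.039] [0.024 0.012 0.045] gap -0.0104 0.0106
0.048 389 [-0.024 -0.011  0.045] [0.024 0.012 0.051] gap -0.0104 0.0107
0.054 437 [-0.024 -0.011  0.051] [0.024 0.012 0.057] gap -0.0103 0.0107
0.06 368 [-0.024 -0.011  0.057] [0.024 0.012 0.063] gap -0.0104 0.0105
0.066 688 [-0.023 -0.011  0.063] [0.027 0.013 0.069] gap -0.0103 0.0106
50 (157, array([ 0.4512, -0.1039,  0.0337]), array([ 0.451 , -0.1043,  0.0327]), array([0.011 , 0.0111, 0.007 ]))
```

>>> send_rows(
  motion=[
    [0,0,0,1.1,-0.8,10,0.1],
    [0,0,0,0,0,15,0.1],
    [0,0,0,0,0,20,0.1],
    [0,0,0,0,0,20,0.1],
    [0,0,0,0,0,15,0.1],
    [0,0,0,0,0,10,0.1],
    [0,0,0,0,0,7,0.1],
    [0,0,0,0,0,4,0.1],
    [0,0,0,0,0,3,0.1],
    [0,0,0,0,0,0,0.1],
  ],
)

```text
time_s: 13.65
eef_pos: [0.4515, -0.1043, -0.0028]
eef_rot: [0.0, 0.707, 0.707, 0.0]
wrist_force: [0.7, 0.3, -0.1]
opening: 0.445
grasp_force: 0.0
```

>>> send_rows(
  motion=[
    [0,0,0,0,0,0,0.2],
    [0,0,0,0,0,0,0.3],
    [0,0,0,0,0,0,0.4],
    [0,0,0,0,0,0,0.5],
    [0,0,0,0,0,0,0.6],
    [0,0,0,0,0,0,0.7],
    [0,0,0,0,0,0,0.85],
    [0,0,0,0,0,0,1],
    [0,0,0,0,0,0,1],
    [0,0,0,0,0,0,1],
  ],
)

```text
time_s: 14.65
eef_pos: [0.4515, -0.1043, -0.0026]
eef_rot: [0.0, 0.707, 0.707, 0.0]
wrist_force: [0.4, 0.1, 2.7]
opening: 0.087
grasp_force: 58.7
```

>>> send_rows(
  motion=[
    [0,0,0,0,0,-3,1],
    [0,0,0,0,0,-7,1],
    [0,0,0,0,0,-15,1],
    [0,0,0,0,0,-20,1],
    [0,0,0,0,0,-25,1],
    [0,0,0,0,0,-25,1],
    [0,0,0,0,0,-20,1],
    [0,0,0,0,0,-10,1],
    [0,0,0,0,0,0,1],
    [0,0,0,0,0,0,1],
  ],
)

```text
time_s: 15.65
eef_pos: [0.4509, -0.104, 0.1215]
eef_rot: [-0.0, 0.707, 0.707, -0.0]
wrist_force: [-0.7, -0.2, -1.0]
opening: 0.089
grasp_force: 58.7
```

```bash
cat > held.py <<'E'
from h import *
c,W,o=wcloud();p=o['eef_pos'];q=W-p;print(p.round(4),o['opening'],o['wrist_force'])
m=(np.abs(q[...,0])<.03)&(np.abs(q[...,1])<.025)&(q[...,2]>-.03)&(q[...,2]<.045)
for a in np.arange(-.03,.045,.004):
    s=q[m&(np.abs(q[...,2]-a)<.002)]
    if len(s): print(a.round(3),len(s),s.mean(0).round(4),s.min(0).round(4)[:2],s.max(0).round(4)[:2])
cv2.imwrite('pics/held.png',cv2.resize(c['color'][170:330,170:340,::-1],(510,480),interpolation=cv2.INTER_CUBIC))
E
python3 held.py
```

```text
[ 0.4509 -0.104   0.1215] 0.08879798306809204 [-0.6528912  -0.16336971 -0.95519694]
0.006 55 [0.0002 0.0064 0.0061] [-0.0088  0.0016] [0.0085 0.0086]
0.01 73 [0.     0.0066 0.01  ] [-0.0081  0.0024] [0.0084 0.0085]
0.014 71 [0.     0.0068 0.0138] [-0.0079  0.0031] [0.0076 0.0083]
0.018 71 [0.     0.0071 0.0182] [-0.0071  0.0046] [0.0069 0.0086]
0.022 99 [-0.0002  0.0069  0.0224] [-0.0059  0.0046] [0.0051 0.0084]
0.026 103 [-0.0001  0.0043  0.0254] [-0.0036  0.0018] [0.0034 0.0071]
0.03 17 [0.0005 0.0064 0.0312] [-0.0095  0.0033] [0.0093 0.0105]
0.034 221 [0.     0.0068 0.0344] [-0.0151 -0.0057] [0.0158 0.0113]
0.038 411 [0.0002 0.0031 0.0375] [-0.0171 -0.0116] [0.0174 0.0113]
0.042 202 [0.0004 0.0087 0.042 ] [-0.0172  0.0058] [0.0175 0.0115]
```

View pics/held.png

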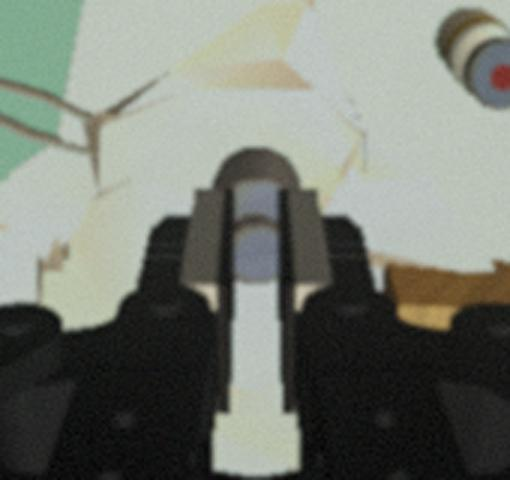

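>>> send_rows(
  motion=[
    [0,0,0,-10,2.7,0,1],
    [0,0,0,-20,5,0,1],
    [0,0,0,-35,10,0,1],
    [0,0,0,-40,11,0,1],
    [0,0,0,-40,11,0,1],
    [0,0,0,-40,11,0,1],
    [0,0,0,-33,9,0,1],
    [0,0,0,-20,6,0,1],
    [0,0,0,-10,3,0,1],
    [0,0,0,0,0,0,1],
  ],
)

```text
time_s: 16.7
eef_pos: [0.5197, -0.3532, 0.121]
eef_rot: [-0.001, 0.707, 0.707, -0.0]
wrist_force: [0.7, 0.4, -1.2]
opening: 0.094
grasp_force: 58.7
```

```bash
sed -i 's/near=.*/near=np.hypot(B[...,0]-.525,B[...,1]+.285)<.14/' wells.py; sed -i 's/(v<90)/(v<90)\&(np.hypot(B[...,0]-x,B[...,1]-y)<r+.006)/' wells.py; python3 wells.py; python3 -c "
from h import *
print(ctrl.get_obs()['eef_pos'])
cv2.imwrite('pics/h2.png',cv2.resize(np.load('wrist.npz')['color'][100:340,140:380,::-1],(600,600)))"
```

```text
block ((524.5841674804688, -285.6158752441406), (197.23727416992188, 68.84028625488281), 85.6146469116211) 0.03828349867875139
500 89 [ 0.5211 -0.2268  0.0267] [ 530.  -218.3] 21.3
200 1104 [ 0.526  -0.2693  0.0264] [ 526.1 -269.1] 16.9
100 711 [ 0.5227 -0.3139  0.0265] [ 522.5 -313.8] 13.6
50 393 [ 0.5196 -0.3536  0.0264] [ 519.3 -353.2] 10.7
[ 0.51961385 -0.35195244  0.12108058]
```

View pics/h2.png

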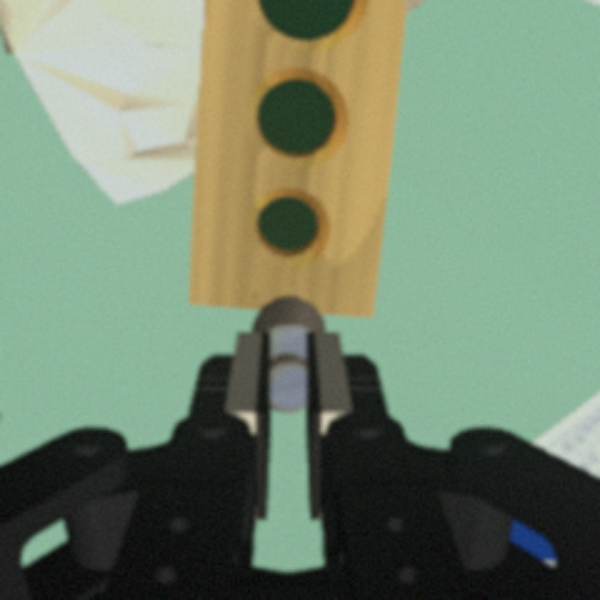

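>>> send_rows(
  motion=[
    [0,0,0,0,0,10,1],
    [0,0,0,0,0,20,1],
    [0,0,0,0,0,20,1],
    [0,0,0,0,0,15,1],
    [0,0,0,0,0,10,1],
    [0,0,0,0,0,7,1],
    [0,0,0,0,0,5,1],
    [0,0,0,0,0,5,1],
    [0,0,0,0,0,3.5,1],
    [0,0,0,0,0,0,1],
  ],
)

```text
time_s: 17.75
eef_pos: [0.5201, -0.3521, 0.0265]
eef_rot: [-0.0, 0.707, 0.707, 0.0]
wrist_force: [0.5, 0.6, -0.3]
opening: 0.089
grasp_force: 58.7
```

>>> send_rows(
  motion=[
    [0,0,0,0,0,1,1],
    [0,0,0,0,0,1,1],
    [0,0,0,0,0,1,1],
    [0,0,0,0,0,0,1],
    [0,0,0,0,0,0,0.7],
    [0,0,0,0,0,0,0.5],
    [0,0,0,0,0,0,0.3],
    [0,0,0,0,0,0,0],
    [0,0,0,0,0,0,-0.2],
    [0,0,0,0,0,0,-0.2],
  ],
)

```text
time_s: 18.75
eef_pos: [0.5202, -0.3522, 0.0237]
eef_rot: [0.0, 0.707, 0.707, 0.0]
wrist_force: [-0.5, -0.2, -0.2]
opening: 0.597
grasp_force: 0.0
```

>>> send_rows(
  motion=[
    [0,0,0,0,0,-5,-0.2],
    [0,0,0,0,0,-15,-0.2],
    [0,0,0,0,0,-25,-0.2],
    [0,0,0,0,0,-30,-0.2],
    [0,0,0,0,0,-30,-0.2],
    [0,0,0,0,0,-30,-0.2],
    [0,0,0,0,0,-20,-0.2],
    [0,0,0,0,0,0,-0.2],
    [0,0,0,0,0,0,-0.2],
    [0,0,0,0,0,0,-0.2],
  ],
)

```text
time_s: 19.75
eef_pos: [0.5196, -0.3515, 0.1776]
eef_rot: [-0.001, 0.707, 0.707, -0.0]
wrist_force: [0.5, 1.1, -0.1]
opening: 0.598
grasp_force: 0.0
```

```bash
cat > chk.py <<'E'
from h import *
c,W,o=wcloud();print(o['eef_pos'].round(4))
for n,x,y,h,r in(('500',.530,-.2187,.088,.011),('200',.5261,-.2692,.074,.009),('100',.5225,-.3137,.065,.0075),('50',.5195,-.353,.060,.006)): print(n,find(W,x,y,h,r))
E
python3 chk.py
```

```text
[ 0.5196 -0.3515  0.1776]
500 (470, array([ 0.5301, -0.2207,  0.0879]), array([ 0.5304, -0.2204,  0.0869]), array([0.0218, 0.0209, 0.0072]))
200 0
100 0
50 (112, array([ 0.5201, -0.3521,  0.0598]), array([ 0.5201, -0.3524,  0.0594]), array([0.0111, 0.0112, 0.0059]))
```

>>> send_rows(
  motion=[
    [0,0,0,20,-3,0,-0.2],
    [0,0,0,40,-6,0,-0.2],
    [0,0,0,45,-7,0,-0.2],
    [0,0,0,45,-7,0,-0.2],
    [0,0,0,45,-7,0,-0.2],
    [0,0,0,45,-7,0,-0.2],
    [0,0,0,45,-8,10,-0.2],
    [0,0,0,45,-8,25,-0.2],
    [0,0,0,24.6,-4,25,-0.2],
    [0,0,0,10,-1.6,15,-0.2],
  ],
)

```text
time_s: 20.8
eef_pos: [0.4589, 0.0135, 0.1019]
eef_rot: [-0.002, 0.706, 0.708, -0.001]
wrist_force: [-0.2, -0.1, -0.6]
opening: 0.603
grasp_force: 0.0
```

```bash
python3 - <<'E'
from h import *
c,W,o=wcloud();print(o['eef_pos'].round(4))
print('100',find(W,.461,.0131,.039,.0075));print('pink',find(W,.471,.0852,.039,.0075))
E
```

```text
[0.4589 0.0135 0.1019]
100 (253, array([0.4614, 0.0147, 0.0388]), array([0.4617, 0.0139, 0.0375]), array([0.0141, 0.0148, 0.0068]))
pink (280, array([0.4722, 0.086 , 0.0389]), array([0.4722, 0.0859, 0.0377]), array([0.0149, 0.0135, 0.0067]))
```

>>> send_rows(
  motion=[
    [0,0,0,0.6,0,10,-0.2],
    [0,0,0,0,0,15,-0.2],
    [0,0,0,0,0,20,-0.2],
    [0,0,0,0,0,20,-0.2],
    [0,0,0,0,0,15,-0.2],
    [0,0,0,0,0,9,-0.1],
    [0,0,0,0,0,6,0],
    [0,0,0,0,0,4,0],
    [0,0,0,0,0,2,0],
    [0,0,0,0,0,0,0],
  ],
)

```text
time_s: 21.85
eef_pos: [0.462, 0.011, 0.0039]
eef_rot: [0.0, 0.707, 0.707, 0.0]
wrist_force: [0.3, -0.4, -0.4]
opening: 0.502
grasp_force: 0.0
```

>>> send_rows(
  motion=[
    [0,0,0,0,0,0,0.2],
    [0,0,0,0,0,0,0.3],
    [0,0,0,0,0,0,0.4],
    [0,0,0,0,0,0,0.5],
    [0,0,0,0,0,0,0.6],
    [0,0,0,0,0,0,0.7],
    [0,0,0,0,0,0,0.85],
    [0,0,0,0,0,0,1],
    [0,0,0,0,0,0,1],
    [0,0,0,0,0,0,1],
  ],
)

```text
time_s: 22.85
eef_pos: [0.4618, 0.0111, 0.004]
eef_rot: [0.0, 0.707, 0.707, 0.0]
wrist_force: [-2.8, -0.3, 5.5]
opening: 0.125
grasp_force: 58.7
```

>>> send_rows(
  motion=[
    [0,0,0,0,0,-3,1],
    [0,0,0,0,0,-7,1],
    [0,0,0,0,0,-15,1],
    [0,0,0,0,0,-20,1],
    [0,0,0,0,0,-25,1],
    [0,0,0,0,0,-25,1],
    [0,0,0,0,0,-20,1],
    [0,0,0,0,0,-10,1],
    [0,0,0,0,0,0,1],
    [0,0,0,0,0,0,1],
  ],
)

```text
time_s: 23.85
eef_pos: [0.4612, 0.0113, 0.128]
eef_rot: [-0.0, 0.707, 0.707, -0.0]
wrist_force: [-0.5, -0.3, -0.5]
opening: 0.131
grasp_force: 58.6
```

```bash
python3 held.py
```

```text
[0.4612 0.0113 0.128 ] 0.13084922549361977 [-0.53434072 -0.34288442 -0.4780439 ]
-0.002 40 [-0.      0.0112 -0.0012] [-0.0116  0.003 ] [0.0107 0.014 ]
0.002 70 [-0.0004  0.0119  0.0019] [-0.0107  0.003 ] [0.0112 0.0141]
0.006 75 [-0.0002  0.0116  0.006 ] [-0.0111  0.0025] [0.0109 0.0143]
0.01 78 [-0.0001  0.0119  0.01  ] [-0.0104  0.0027] [0.0113 0.0141]
0.014 93 [-0.0002  0.0117  0.014 ] [-0.0108  0.0036] [0.0111 0.0144]
0.018 221 [0.0001 0.0108 0.0186] [-0.0104  0.005 ] [0.0108 0.0141]
0.022 272 [-0.0001  0.0089  0.0214] [-0.0092  0.005 ] [0.0089 0.0133]
0.03 73 [0.0005 0.0092 0.0305] [-0.0105  0.0071] [0.0119 0.0105]
0.034 589 [0.0001 0.0044 0.0347] [-0.0169 -0.0107] [0.0173 0.0114]
0.038 215 [0.0006 0.0076 0.0378] [-0.0185 -0.0104] [0.0189 0.0114]
0.042 201 [0.0001 0.0088 0.042 ] [-0.0187  0.0062] [0.0193 0.0113]
```

>>> send_rows(
  motion=[
    [0,0,0,-15,3,0,1],
    [0,0,0,-30,6,0,1],
    [0,0,0,-40,7.3,0,1],
    [0,0,0,-45,8,0,1],
    [0,0,0,-45,8,0,1],
    [0,0,0,-45,8,0,1],
    [0,0,0,-45,8,0,1],
    [0,0,0,-35,7,0,1],
    [0,0,0,-20,4,0,1],
    [0,0,0,-7.7,2,0,1],
  ],
)

```text
time_s: 24.9
eef_pos: [0.5224, -0.3182, 0.1267]
eef_rot: [-0.001, 0.708, 0.706, -0.0]
wrist_force: [0.8, 0.3, -1.2]
opening: 0.127
grasp_force: 58.7
```

>>> send_rows(
  motion=[
    [0,0,0,0,0,0,1],
    [0,0,0,0,0,10,1],
    [0,0,0,0,0,20,1],
    [0,0,0,0,0,20,1],
    [0,0,0,0,0,15,1],
    [0,0,0,0,0,3,1],
    [0,0,0,0,0,0,1],
    [0,0,0,0,0,0,1],
    [0,0,0,0,0,0,1],
    [0,0,0,0,0,0,1],
  ],
)

```text
time_s: 25.9
eef_pos: [0.5237, -0.3169, 0.0617]
eef_rot: [0.001, 0.707, 0.707, 0.0]
wrist_force: [1.2, -0.0, -0.9]
opening: 0.129
grasp_force: 58.7
```

>>> send_rows(
  motion=[
    [0,0,0,0.4,-0.8,4,1],
    [0,0,0,0,0,6,1],
    [0,0,0,0,0,6,1],
    [0,0,0,0,0,5,1],
    [0,0,0,0,0,4,1],
    [0,0,0,0,0,3,1],
    [0,0,0,0,0,0,1],
    [0,0,0,0,0,0,1],
    [0,0,0,0,0,0,1],
    [0,0,0,0,0,0,1],
  ],
)

```text
time_s: 26.9
eef_pos: [0.5226, -0.3163, 0.033]
eef_rot: [0.0, 0.707, 0.707, 0.0]
wrist_force: [-0.7, -0.3, -1.0]
opening: 0.127
grasp_force: 58.7
```

>>> send_rows(
  motion=[
    [0,0,0,0,0,1,1],
    [0,0,0,0,0,1,1],
    [0,0,0,0,0,0.6,1],
    [0,0,0,0,0,0,1],
    [0,0,0,0,0,0,0.7],
    [0,0,0,0,0,0,0.5],
    [0,0,0,0,0,0,0.3],
    [0,0,0,0,0,0,0],
    [0,0,0,0,0,0,-0.2],
    [0,0,0,0,0,0,-0.2],
  ],
)

```text
time_s: 27.9
eef_pos: [0.5224, -0.3161, 0.0301]
eef_rot: [0.0, 0.707, 0.707, 0.0]
wrist_force: [0.3, -0.1, 0.4]
opening: 0.602
grasp_force: 0.0
```

>>> send_rows(
  motion=[
    [0,0,0,0,0,-5,-0.2],
    [0,0,0,0,0,-15,-0.2],
    [0,0,0,0,0,-25,-0.2],
    [0,0,0,0,0,-30,-0.2],
    [0,0,0,0,0,-30,-0.2],
    [0,0,0,0,0,-30,-0.2],
    [0,0,0,0,0,-25,-0.2],
    [0,0,0,0,0,-10,-0.2],
    [0,0,0,0,0,0,-0.2],
    [0,0,0,0,0,0,-0.2],
  ],
)

```text
time_s: 28.9
eef_pos: [0.5219, -0.3157, 0.1993]
eef_rot: [-0.001, 0.707, 0.707, -0.0]
wrist_force: [0.1, -0.4, -0.9]
opening: 0.601
grasp_force: 0.0
```

```bash
python3 chk.py
```

```text
[ 0.5219 -0.3157  0.1993]
500 (405, array([ 0.5303, -0.2202,  0.088 ]), array([ 0.5304, -0.2197,  0.0873]), array([0.0207, 0.0213, 0.006 ]))
200 0
100 (157, array([ 0.5219, -0.3129,  0.0647]), array([ 0.5215, -0.3133,  0.0636]), array([0.0138, 0.014 , 0.0072]))
50 (93, array([ 0.52  , -0.3519,  0.0596]), array([ 0.5198, -0.3522,  0.0585]), array([0.0111, 0.0112, 0.0061]))
```

```bash
python3 - <<'E'
from h import *
W=cloud(dict(np.load('top.npz'))).reshape(-1,3);W=W[~np.isnan(W[:,0])]
for x in np.arange(.3,.9,.05):
    s=W[(np.abs(W[:,0]-x)<.025)&(W[:,1]>.06)&(W[:,2]>.12)]
    if len(s): i=np.argsort(s[:,1])[:3];print(x.round(2),s[i].round(3).tolist())
E
```

```text
0.3 [[0.324, 0.235, 0.353], [0.324, 0.235, 0.355], [0.324, 0.236, 0.36]]
0.35 [[0.36, 0.23, 0.363], [0.354, 0.231, 0.378], [0.338, 0.231, 0.377]]
0.4 [[0.42, 0.194, 0.171], [0.418, 0.194, 0.17], [0.416, 0.194, 0.169]]
0.45 [[0.454, 0.193, 0.165], [0.475, 0.193, 0.163], [0.472, 0.193, 0.172]]
0.5 [[0.522, 0.189, 0.164], [0.52, 0.19, 0.162], [0.509, 0.19, 0.166]]
0.55 [[0.573, 0.188, 0.232], [0.534, 0.189, 0.167], [0.532, 0.189, 0.166]]
0.6 [[0.624, 0.154, 0.121], [0.624, 0.154, 0.127], [0.621, 0.155, 0.125]]
0.65 [[0.648, 0.153, 0.122], [0.626, 0.154, 0.121], [0.671, 0.154, 0.122]]
0.7 [[0.687, 0.155, 0.122], [0.683, 0.155, 0.121], [0.681, 0.155, 0.121]]
0.75 [[0.771, 0.084, 0.12], [0.77, 0.086, 0.122], [0.773, 0.086, 0.122]]
0.8 [[0.824, 0.072, 0.188], [0.821, 0.073, 0.185], [0.82, 0.074, 0.188]]
0.85 [[0.846, 0.06, 0.327], [0.83, 0.06, 0.311], [0.847, 0.06, 0.306]]
0.9 [[0.877, 0.424, 0.162], [0.882, 0.424, 0.162], [0.877, 0.424, 0.15]]
```

>>> send_rows(
  motion=[
    [0,0,0,15,6,0,-0.2],
    [0,0,0,25,10,0,-0.2],
    [0,0,0,25,10,0,-0.2],
    [0,0,0,25,10,0,-0.2],
    [0,0,0,25,10,0,-0.2],
    [0,0,0,25,10,0,-0.2],
    [0,0,0,25,10,0,-0.2],
    [0,0,0,25,10,0,-0.2],
    [0,0,0,20,8,0,-0.2],
    [0,0,0,10,4,0,-0.2],
  ],
)

```text
time_s: 29.95
eef_pos: [0.6101, -0.0929, 0.1988]
eef_rot: [-0.001, 0.706, 0.708, -0.0]
wrist_force: [-1.5, -0.9, 1.0]
opening: 0.598
grasp_force: 0.0
```

>>> send_rows(
  motion=[
    [0,0,0,10,5,0,-0.2],
    [0,0,0,20,10,0,-0.2],
    [0,0,0,25,12,0,-0.2],
    [0,0,0,25,12,0,-0.2],
    [0,0,0,25,12,0,-0.2],
    [0,0,0,20,10,0,-0.2],
    [0,0,0,10,5,0,-0.2],
    [0,0,0,4,3,0,-0.2],
    [0,0,0,0,0,0,-0.2],
    [0,0,0,0,0,0,-0.2],
  ],
)

```text
time_s: 30.95
eef_pos: [0.6789, 0.042, 0.2]
eef_rot: [-0.0, 0.707, 0.707, -0.0]
wrist_force: [-0.8, -0.1, -0.4]
opening: 0.598
grasp_force: 0.0
```

```bash
python3 - <<'E'
from h import *
c,W,o=wcloud();print(o['eef_pos'].round(4))
print('200',find(W,.679,.0455,.102,.009))
E
```

```text
[0.6789 0.042  0.2   ]
200 (278, array([0.6803, 0.0479, 0.1019]), array([0.68  , 0.0472, 0.1008]), array([0.0168, 0.018 , 0.0076]))
```

>>> send_rows(
  motion=[
    [0,0,0,3,0.3,10,-0.2],
    [0,0,0,2.2,0,20,-0.2],
    [0,0,0,0,0,22,-0.2],
    [0,0,0,0,0,22,-0.2],
    [0,0,0,0,0,22,-0.2],
    [0,0,0,0,0,18,-0.2],
    [0,0,0,0,0,12,-0.2],
    [0,0,0,0,0,7,-0.2],
    [0,0,0,0,0,5,-0.2],
    [0,0,0,0,0,0,-0.2],
  ],
)

```text
time_s: 32.0
eef_pos: [0.6794, 0.0481, 0.0619]
eef_rot: [-0.0, 0.707, 0.707, -0.0]
wrist_force: [-0.1, 1.0, -0.2]
opening: 0.598
grasp_force: 0.0
```

>>> send_rows(
  motion=[
    [0,0,0,0,0,0,0],
    [0,0,0,0,0,0,0.2],
    [0,0,0,0,0,0,0.3],
    [0,0,0,0,0,0,0.4],
    [0,0,0,0,0,0,0.5],
    [0,0,0,0,0,0,0.6],
    [0,0,0,0,0,0,0.7],
    [0,0,0,0,0,0,1],
    [0,0,0,0,0,0,1],
    [0,0,0,0,0,0,1],
  ],
)

```text
time_s: 33.0
eef_pos: [0.6798, 0.0482, 0.0625]
eef_rot: [0.0, 0.707, 0.707, 0.0]
wrist_force: [1.4, 0.1, 2.2]
opening: 0.165
grasp_force: 58.6
```

>>> send_rows(
  motion=[
    [0,0,0,0,0,-3,1],
    [0,0,0,0,0,-7,1],
    [0,0,0,0,0,-15,1],
    [0,0,0,0,0,-20,1],
    [0,0,0,0,0,-20,1],
    [0,0,0,0,0,-15,1],
    [0,0,0,0,0,-10,1],
    [0,0,0,0,0,0,1],
    [0,0,0,0,0,0,1],
    [0,0,0,0,0,0,1],
  ],
)

```text
time_s: 34.0
eef_pos: [0.6786, 0.0483, 0.1507]
eef_rot: [-0.001, 0.707, 0.707, -0.001]
wrist_force: [0.2, 0.5, -1.2]
opening: 0.164
grasp_force: 58.6
```

```bash
python3 held.py
```

```text
[0.6786 0.0483 0.1507] 0.1641023391452822 [ 0.23313044  0.54555653 -1.15582829]
-0.006 51 [ 0.0011  0.0107 -0.0053] [-0.0125  0.0008] [0.0148 0.0135]
-0.002 93 [ 0.0016  0.0105 -0.0019] [-0.0129 -0.0008] [0.0151 0.0134]
0.002 78 [0.0007 0.0105 0.0022] [-0.0127  0.0002] [0.0148 0.0137]
0.006 98 [0.0009 0.0108 0.0061] [-0.0125  0.0012] [0.0145 0.0134]
0.01 99 [0.001  0.0106 0.01  ] [-0.0129  0.0022] [0.0142 0.0135]
0.014 110 [0.001  0.0109 0.0141] [-0.0124  0.0038] [0.0133 0.0137]
0.018 105 [0.0002 0.011  0.0181] [-0.0121  0.0049] [0.013  0.0136]
0.022 351 [0.0005 0.0098 0.0223] [-0.0113  0.0022] [0.0127 0.0136]
0.026 263 [0.0003 0.0065 0.0249] [-0.0073  0.001 ] [0.0077 0.0113]
0.03 8 [-0.0001  0.008   0.0317] [-0.0089  0.0053] [0.0114 0.0104]
0.034 204 [0.0005 0.0085 0.0343] [-0.0189  0.0044] [0.0194 0.0111]
0.038 660 [0.     0.0032 0.0387] [-0.0206 -0.0092] [0.0209 0.0113]
0.042 540 [0.0005 0.0027 0.041 ] [-0.0204 -0.0117] [0.021  0.0113]
```

>>> send_rows(
  motion=[
    [0,0,0,-12,-6,0,1],
    [0,0,0,-25,-12,0,1],
    [0,0,0,-38,-18,0,1],
    [0,0,0,-40,-19,0,1],
    [0,0,0,-40,-20,0,1],
    [0,0,0,-40,-20,0,1],
    [0,0,0,-40,-20,0,1],
    [0,0,0,-40,-19,0,1],
    [0,0,0,-28,-13,0,1],
    [0,0,0,-13.5,-6,0,1],
  ],
)

```text
time_s: 35.05
eef_pos: [0.5245, -0.2714, 0.1518]
eef_rot: [-0.0, 0.708, 0.706, -0.0]
wrist_force: [-0.2, 0.2, -1.7]
opening: 0.169
grasp_force: 58.7
```

>>> send_rows(
  motion=[
    [0,0,0,0,0,0,1],
    [0,0,0,0,0,0,1],
    [0,0,0,0,0,10,1],
    [0,0,0,0,0,20,1],
    [0,0,0,0,0,20,1],
    [0,0,0,0,0,20,1],
    [0,0,0,0,0,10,1],
    [0,0,0,0,0,0,1],
    [0,0,0,0,0,0,1],
    [0,0,0,0,0,0,1],
  ],
)

```text
time_s: 36.05
eef_pos: [0.5276, -0.2687, 0.0733]
eef_rot: [0.001, 0.707, 0.708, 0.0]
wrist_force: [0.2, -0.0, -1.3]
opening: 0.171
grasp_force: 58.7
```

>>> send_rows(
  motion=[
    [0,0,0,0.4,-1.6,5,1],
    [0,0,0,0,0,8,1],
    [0,0,0,0,0,8,1],
    [0,0,0,0,0,6,1],
    [0,0,0,0,0,4,1],
    [0,0,0,0,0,3,1],
    [0,0,0,0,0,1,1],
    [0,0,0,0,0,0,1],
    [0,0,0,0,0,0,1],
    [0,0,0,0,0,0,1],
  ],
)

```text
time_s: 37.05
eef_pos: [0.5253, -0.2681, 0.0374]
eef_rot: [0.0, 0.707, 0.707, 0.0]
wrist_force: [0.4, -0.7, -2.1]
opening: 0.166
grasp_force: 58.7
```

>>> send_rows(
  motion=[
    [0,0,0,0,0,1,1],
    [0,0,0,0,0,1,1],
    [0,0,0,0,0,0.6,1],
    [0,0,0,0,0,0,1],
    [0,0,0,0,0,0,0.6],
    [0,0,0,0,0,0,0.4],
    [0,0,0,0,0,0,0.2],
    [0,0,0,0,0,0,-0.1],
    [0,0,0,0,0,0,-0.3],
    [0,0,0,0,0,0,-0.3],
  ],
)

```text
time_s: 38.05
eef_pos: [0.5251, -0.268, 0.0346]
eef_rot: [0.0, 0.707, 0.707, 0.0]
wrist_force: [-0.5, -0.4, -0.9]
opening: 0.652
grasp_force: 0.0
```

>>> send_rows(
  motion=[
    [0,0,0,0,0,-5,-0.3],
    [0,0,0,0,0,-15,-0.3],
    [0,0,0,0,0,-25,-0.3],
    [0,0,0,0,0,-30,-0.3],
    [0,0,0,0,0,-30,-0.3],
    [0,0,0,0,0,-30,-0.3],
    [0,0,0,0,0,-20,-0.3],
    [0,0,0,0,0,-10,-0.3],
    [0,0,0,0,0,0,-0.3],
    [0,0,0,0,0,0,-0.3],
  ],
)

```text
time_s: 39.05
eef_pos: [0.5247, -0.2677, 0.1989]
eef_rot: [-0.0, 0.707, 0.707, -0.0]
wrist_force: [-0.6, -0.0, -0.9]
opening: 0.651
grasp_force: 0.0
```

```bash
python3 chk.py; python3 -c "
import numpy as np,cv2
cv2.imwrite('pics/end.png',cv2.resize(np.load('wrist.npz')['color'][...,::-1],(800,600)))"
```

```text
[ 0.5247 -0.2677  0.1989]
500 (412, array([ 0.5301, -0.2194,  0.088 ]), array([ 0.5305, -0.2196,  0.0868]), array([0.0209, 0.0212, 0.0071]))
200 (234, array([ 0.5256, -0.2684,  0.0739]), array([ 0.5258, -0.2688,  0.0727]), array([0.0165, 0.0173, 0.007 ]))
100 (143, array([ 0.5221, -0.3127,  0.0647]), array([ 0.5221, -0.313 ,  0.0642]), array([0.0144, 0.0144, 0.008 ]))
50 (70, array([ 0.5203, -0.3515,  0.0595]), array([ 0.5202, -0.352 ,  0.059 ]), array([0.0093, 0.0097, 0.0064]))
```

View pics/end.png

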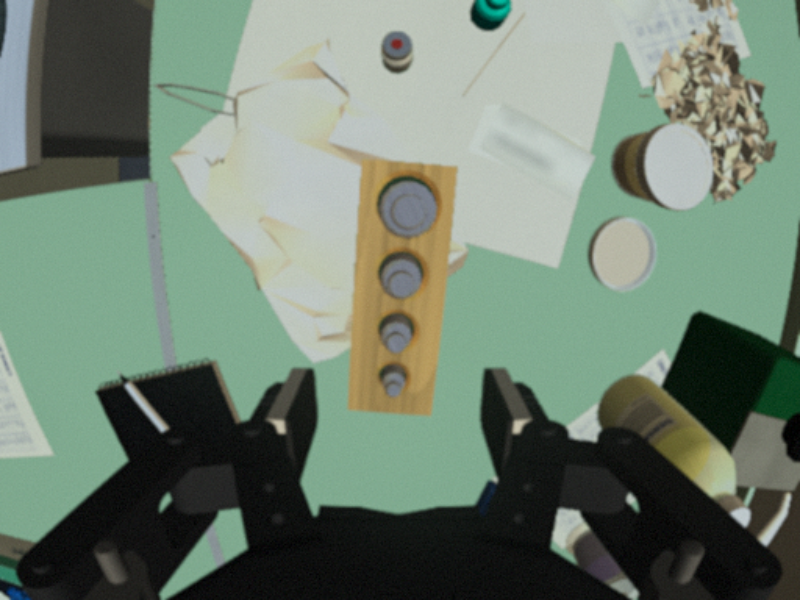

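The picture shows all four weights standing in their own wells, at (408,207), (401,275), (397,332) and (393,380). Knob-top heights are right for fully home, the vial at (397,48) and the cup at (675,168) are still standing, and the gripper is clear.

```bash
python3 -c "
from bench import ctrl
print(ctrl.hand_in())"
```

```text
the job is handed in; nothing more can be done
None
```

The job is handed in at about 39 s of the 122 s allowed: all four weights stand upright, fully home and released in their own wells, and the vial and cup were left standing; `hand_in()` gave no verdict.

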